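# Lay a rinsed bottle in the drying cradle and flip the hold-down flap over it

### The job

The rinsed, empty bottle without a cap stands on the foot plate of the blue drying cradle. Push it over with the fingers so that it lies along the cradle's rails with its mouth towards the end stop, and then push the orange hold-down flap over so that it lies shut across the bottle. Only push: do not grip, lift or carry the bottle or strike it hard, and leave everything else on the table where it stands.

Things in the scene. Friction and masses are not known exactly. Their poses are not given: they have to be found in the camera images.
- cradle: Blue drying cradle fixed to the bench, 300 x 88 mm, x -85 to 215 mm. Origin at table height on its midline, under the face of the step that stops the bottle's foot; +x along the rails to the end stop, z up. At x < 0 a foot plate, top 8 mm up, open at its outer end. Guide walls 40 mm high, inner faces at y = +-40 mm. Flap hinge posts 100 mm high at y = -56 mm, rest post 90 mm at y = +56 mm.
- cradle_step (a point): Middle of the top edge of the cradle's cross step, 16 mm up, at the cradle's x = 0; the step is 12 mm thick. From here two round steel rails at y = +-24 mm slope down a little to the end stop (tops from 27 to 15 mm up); they carry the lying bottle with its axis about 50 mm up.
- end_stop (a point): Middle of the top of the cradle's end stop, a cross wall 50 mm high, at the cradle's x = 212 mm, 6 mm thick.
- bottle: Empty white plastic bottle, yellow band, open black mouth: 70 mm diameter up to 130 mm, shoulder, 32 mm neck, 180 mm high, 80 to 170 g. Origin: centre of its underside; z to its mouth. Starts upright on the foot plate, foot within 8 mm of the step. Pushed to the cradle's +x at 110 to 130 mm above the table, it tips over the step and falls onto the rails once it leans about 25 degrees.
- bottle_mouth (a point): Centre of the bottle's mouth, 180 mm above the centre of its underside. When the bottle has fallen onto the rails it comes to rest at about x = 155 mm in the cradle frame.
- bottle_mid (a point): Point on the bottle's axis 80 mm above its underside.
- flap (a joint): Hinge angle of the orange flap, a plate 50 mm wide (cradle's x = 75 to 125 mm), 118 mm from hinge to free edge, 4 mm thick. 0: shut, level, free edge to the cradle's +y; pi/2: upright; 1.95: stop, leaning out to -y. Starts at 1.45 to 1.85, held by friction. Push its outer (-y) face with about 1 N; below about 0.9 rad it falls shut slowly by itself and stays shut.
- flap_hinge (a point): Middle of the flap's hinge axis, at x = 100, y = -56, z = 94 mm in the cradle's frame; the axis is parallel to the cradle's x.
- flap_edge (a point): Middle of the flap's free edge, 118 mm from the hinge axis.
- cap: Grey screw cap on the table beside the cradle, 38 mm diameter, 22 mm high; origin under its centre. Leave alone.
- amber_jar: Amber jar with a black lid, 52 mm diameter, 85 mm high, beside the cradle; origin under its centre. Leave alone.
- full_bottle: Full white bottle with a grey cap and yellow label, 80 mm diameter, 190 mm high, well away from the cradle; origin under its centre. Leave alone.
- beaker: Glass beaker, 72 mm diameter, 95 mm high; origin under its centre. Leave alone.
- reagent: White bottle with a red cap, 64 mm diameter, 140 mm high; origin under its centre. Leave alone.
- wrench: Steel wrench lying on the table at the robot's right, about 200 mm long. Leave alone.
Not all that is in view belongs to the job. What is shaped like the bottle but pink or purple is not meant.

How it is judged:
By the outcome, as a careful person would: the job done as asked, in the order asked, and still so for the second after the job is handed in, with the robot touching nothing.
It also fails if it takes over 43 s, if anything falls off the work surface, if the arm or the gripper's body presses on something with over 40 N, if the wrist force passes 120 N, or if a joint passes its speed limit or range.

### The arm

A 6-joint arm with a two-finger parallel gripper is mounted at the origin on the work surface. World frame = base frame: x ahead of the robot, y to its left, z up, the work surface at z = 0. Lengths are in m, angles in rad, forces in N, time in s.
With the tool pointing down it reaches from about 0.35 to 0.975 m from the base axis. Payload 4.9 kg.
Tool frame: the origin (TCP) lies midway between the tips of the shut fingers; the grasp point (between the pads) lies 19 mm behind it; z points along the fingers, y is the line along which they close (so a half turn about z gives the same grasp; the last joint's range is limited). The gripper opens to 85 mm and grips with 20 to 120 N. Pads are 22 mm wide; open, the fingers measure 114 mm over their backs; the gripper's body (76 mm by 85 mm) begins 54 mm behind the grasp point. The pads swing forward as they close: fully open they stand 13 mm farther back than shut.
Start: joints at [-1.354, 0.053, 1.613, -0, 1.476, -0.119], TCP at [0.206, -0.59, 0.231] pointing down, gripper open.
Joint ranges: [-3.01, 3.01], [-1.01, 2.22], [0.06, 2.58], [-1.02, 4.17], [0.09, 2.62], [-3.14, 3.14]. Speed limits (rad/s): [2.57, 2.57, 3.14, 3.14, 3.14, 3.14].

### API

Orientations are given as a unit quaternion [w, x, y, z].
In Python, from plant import * gives the robot as it stands.
- The arm moves only by the tool jog_arm, never from a script. Its argument "targets" is a list of rows, each a list of 3 entries, a list of its own where there are three numbers: the shift along the tool's x, y, z in units of 25 mm (1.0 is 25 mm), then the turn, a rotation vector about the tool's x, y, z in units of 8 degrees (1.0 is 8 degrees), then the opening in per cent of the stroke, from 0 (shut) to 100 (fully open). A call has 1 to 8 rows; each row is the pose to reach, as a shift and turn from the pose commanded when the call began, along the tool's axes at that moment; what a row does not reach only later rows make up. A row lasts 1/8 s, in which the tool goes at most 62.5 mm and 10.7 degrees, less where a joint would pass 70% of its speed; a pose out of reach is approached as far as the arm can. A call with a gripper value outside its range is refused whole. The fingers move at their own pace and stop on an object; the grip force is fixed at half the most. Time passes only in rows, so rows that repeat a pose let the fingers close. It gives the time, the measured TCP pose, the force, the opening and the grip force at its end, in the units of the state.
- state(): the state, without advancing time (a new reading comes with each control period).
- grab_frame(name): name is "scene" or "top"; returns (picture, depth): 384x512x3 uint8, red, green, blue; 384x512 float32, m along the optical axis (not along the pixel's ray), 0 where there is no reading.
- camera_params(name): a dict with "fovy" (degrees; the focal length in pixels is half the picture's height over the tangent of half this angle, whatever the lens; pixels are square), "cx", "cy" (the principal point, pixels), "dist" ([k1, k2, p1, p2, k3] as OpenCV has them; the pictures are not rectified), "rvec" (rotation vector, rad) and "tvec" (3), from world to camera coordinates, as OpenCV has them. Camera axes: x right, y down, z forward; pixel columns grow to the right and rows downward; lengths in m; the calibration is good to about 2 mm. A picture is of the moment at which its call begins. camera_params takes no time and is no camera call.
- job_done(): hands the job in; it is judged then, once.
The state is a dict: "time": time; "joint_pos": joint angles; "joint_vel": joint speeds; "joint_efforts": joint torques, N m; "tool_pos": TCP position; "tool_rot": TCP orientation; "contact_force": force on the tool from outside, world axes, zero at the start; "ft_torque": the same for the moment, N m; "gripper_width": opening from 0.0 (shut) to 1.0 (fully open); "grasp_force": force on a finger pad.
Only numpy, scipy, OpenCV 4.12 (cv2) and the standard library are available. Lean on these libraries where they do the work, as an engineer would, in place of code of your own. Each camera call takes 0.05 s, during which the arm holds its last target. There are 200 camera calls.

## Working session

There is one attempt and no reset: what is moved stays moved. The work goes in short steps, Python scripts to look and compute and a tool call to move; the robot and the scene stay as the last step left them, time stands still between calls to the robot, and variables do not carry over. Pictures are saved under pics/ and viewed, at most 10 in all, crops included, and the job is handed in when it is done.

Besides the shell and the picture viewer there is one more tool, called as a command line: name --argument value ..., lists and objects as JSON in quotes. jog_arm: Moves the arm, as the interface text tells. Its arguments: {"type":"object","properties":{"targets":{"type":"array"}},"required":["targets"]}

```bash
mkdir -p pics; ls
cat > h.py <<'E'
from plant import *
import numpy as np, cv2
from scipy.spatial.transform import Rotation as R
def grab(n):
    p,d=grab_frame(n); c=camera_params(n)
    f=p.shape[0]/2/np.tan(np.radians(c["fovy"])/2)
    K=np.array([[f,0,c["cx"]],[0,f,c["cy"]],[0,0,1.]])
    Rm=cv2.Rodrigues(np.array(c["rvec"],float))[0]
    return dict(p=p,d=d,K=K,dist=np.array(c["dist"],float),R=Rm,t=np.array(c["tvec"],float),rv=np.array(c["rvec"],float))
def rays(v,uv):
    n=cv2.undistortPoints(np.array(uv,float).reshape(-1,1,2),v['K'],v['dist']).reshape(-1,2)
    return np.c_[n,np.ones(len(n))]
def onplane(v,uv,z):
    r=rays(v,uv)@v['R']; o=-v['R'].T@v['t']
    return o+r*((z-o[2])/r[:,2])[:,None]
def cloud(v,uv):
    uv=np.array(uv).reshape(-1,2); d=v['d'][uv[:,1].astype(int),uv[:,0].astype(int)]
    return (rays(v,uv)*d[:,None]-v['t'])@v['R']
def proj(v,P):
    return cv2.projectPoints(np.array(P,float).reshape(-1,1,3),v['rv'],v['t'],v['K'],v['dist'])[0].reshape(-1,2)
def save(v,n): cv2.imwrite(n,cv2.cvtColor(v['p'],cv2.COLOR_RGB2BGR))
E
python3 - <<'E'
from h import *
a=grab("scene");b=grab("top")
save(a,"pics/s0.png");save(b,"pics/t0.png")
np.savez("/tmp/v0.npz",a=np.array([a,b],dtype=object))
s=state();print(s)
E
```

```text
pics
{'time': 0.1, 'joint_pos': array([-1.35399751e+00,  5.33171485e-02,  1.61415666e+00, -2.93602845e-06,
        1.47598896e+00, -1.18983517e-01]), 'joint_vel': array([-0.00034431, -0.00049362, -0.00350587, -0.00402457,  0.00047974,
       -0.00050848]), 'joint_efforts': array([ 5.16868804e-04, -3.94909322e+01, -3.71361029e+01, -1.25886036e-04,
        3.99309021e-03, -1.77043864e-05]), 'tool_pos': array([ 0.20583034, -0.58954084,  0.23016966]), 'tool_rot': array([-9.33867785e-04,  9.85938898e-01,  1.67103607e-01, -4.71727713e-05]), 'contact_force': array([ 0.23038033, -0.4200498 , -0.01809894]), 'ft_torque': array([0.00335742, 0.04011477, 0.00794308]), 'grasp_force': 0.0, 'gripper_width': 1.0001866807218107}
```

View pics/s0.png

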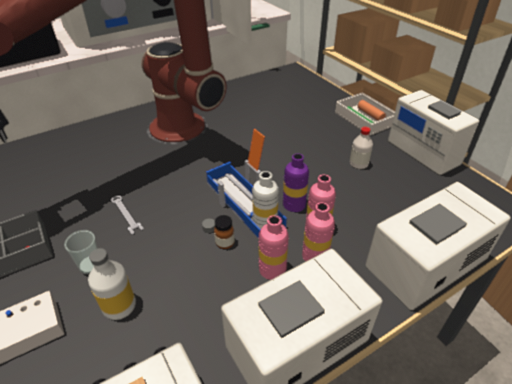

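View pics/t0.png

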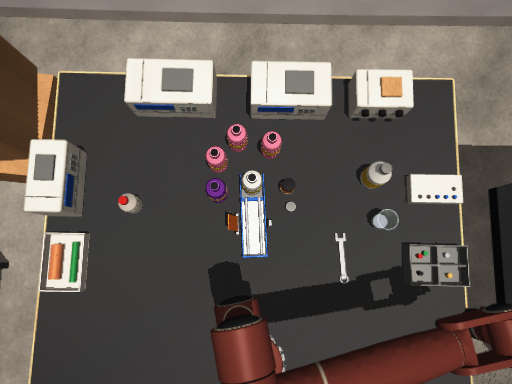

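Scene view: the white capless bottle stands at (265,198) on the blue cradle, with the orange flap at (257,150). In the top view the bottle is at (252,182), the flap at (233,222), and the rails run down-image towards the robot. Possible mix-ups in the scene view:
- Pink bottles at (273,247), (318,232) and (322,195)
- Purple bottle at (296,183)
- Full bottle with grey cap at (111,285)
- Red-capped reagent at (361,148)

I choose the white one with the open black mouth at (265,198).

Run:
```python
from h import *
a,b=np.load("/tmp/v0.npz",allow_pickle=True)['a']
out=[]
for v,box in((a,(195,120,345,285)),(b,(190,110,310,265))):
    x0,y0,x1,y1=box
    out.append(cv2.resize(v['p'][y0:y1,x0:x1],(400,int(400*(y1-y0)/(x1-x0))),interpolation=2)[:440])
H=max(o.shape[0] for o in out)
out=[np.pad(o,((0,H-o.shape[0]),(0,0),(0,0))) for o in out]
cv2.imwrite("pics/c0.png",cv2.cvtColor(np.hstack(out),cv2.COLOR_RGB2BGR)[:600])
def pts(v,lo,hi,box):
    h=cv2.cvtColor(v['p'],cv2.COLOR_RGB2HSV); m=cv2.inRange(h,lo,hi)
    M=np.zeros_like(m);x0,y0,x1,y1=box;M[y0:y1,x0:x1]=m[y0:y1,x0:x1]
    ys,xs=np.nonzero(M); P=cloud(v,np.c_[xs,ys]); ok=v['d'][ys,xs]>0
    return P[ok],np.c_[xs,ys][ok]
bx=(225,165,280,265)
# cradle blue from top
P,uv=pts(b,(100,120,40),(125,255,255),bx)
w=P[(P[:,2]>.03)&(P[:,2]<.055)]
print("blue z hist",np.histogram(P[:,2],bins=np.arange(-.01,.12,.01)))
print("wall rect",cv2.minAreaRect(w[:,:2].astype(np.float32)*1000))
al=P[(P[:,2]>.002)&(P[:,2]<.06)]
print("all rect",cv2.minAreaRect(al[:,:2].astype(np.float32)*1000), al[:,:2].min(0),al[:,:2].max(0))
for n,v,box in(("top",b,(215,205,245,240)),("scene",a,(240,125,275,180))):
    P,uv=pts(v,(3,150,60),(16,255,255),box)
    print("flap",n,len(P),P.min(0),P.max(0),np.median(P,0))
# bottles: circles/centroids in top by colour, with depth
for n,lo,hi in(("pink",(160,80,80),(178,255,255)),("purple",(125,80,30),(150,255,255))):
    h=cv2.cvtColor(b['p'],cv2.COLOR_RGB2HSV); m=cv2.inRange(h,lo,hi)
    k,l,st,c=cv2.connectedComponentsWithStats(m)
    for i in range(1,k):
        if st[i,4]>30:
            ys,xs=np.nonzero(l==i);P=cloud(b,np.c_[xs,ys]);q=P[(P[:,2]>.11)]
            print(n,c[i],st[i,4],"cent",(q.min(0)+q.max(0))/2,"ext",np.ptp(q,axis=0))
# white bottle
ys,xs=np.mgrid[165:200,235:270];P=cloud(b,np.c_[xs.ravel(),ys.ravel()])
q=P[P[:,2]>.11]
print("white",(q.min(0)+q.max(0))/2,np.ptp(q,axis=0),q[:,2].max())
q=P[P[:,2]>.165];print("neck",(q.min(0)+q.max(0))/2,np.ptp(q,axis=0),len(q))
print(R.from_quat(np.roll(state()['tool_rot'],-1)).as_matrix().round(3))
```

```text
blue z hist (array([ 21,  22,  47,  13, 119,  90,  14,   0,   0,   0,   0,   0]), array([-0.01,  0.  ,  0.01,  0.02,  0.03,  0.04,  0.05,  0.06,  0.07,
        0.08,  0.09,  0.1 ,  0.11]))
wall rect ((514.1746215820312, 3.5801620483398438), (296.74078369140625, 87.9682846069336), 3.4182212352752686)
all rect ((517.7243041992188, 4.253509521484375), (303.9234313964844, 91.47042846679688), 3.398876428604126) [ 0.36438161 -0.04913222] [0.66840858 0.05762714]
flap top 152 [4.51436218e-01 5.68745816e-02 1.37719020e-04] [0.51806544 0.09837223 0.21595372] [0.47649235 0.0707884  0.16368   ]
flap scene 399 [ 0.18358164  0.05580536 -0.00109552] [0.50501522 0.25274668 0.21141161] [0.47996885 0.06958529 0.15857108]
pink [236.61075949 135.15822785] 316 cent [0.59565276 0.05079476 0.82530799] ext [0.4400128  0.09395512 1.42732149]
pink [271.15555556 142.19047619] 315 cent [ 0.58544403 -0.04270688  0.82473008] ext [0.41959535 0.09304816 1.42847731]Traceback (most recent call last):
  File "<stdin>", line 33, in <module>
    return umr_minimum(a, axis, None, out, keepdims, initial, where)
ValueError: zero-size array to reduction operation minimum which has no identity
```

View pics/c0.png

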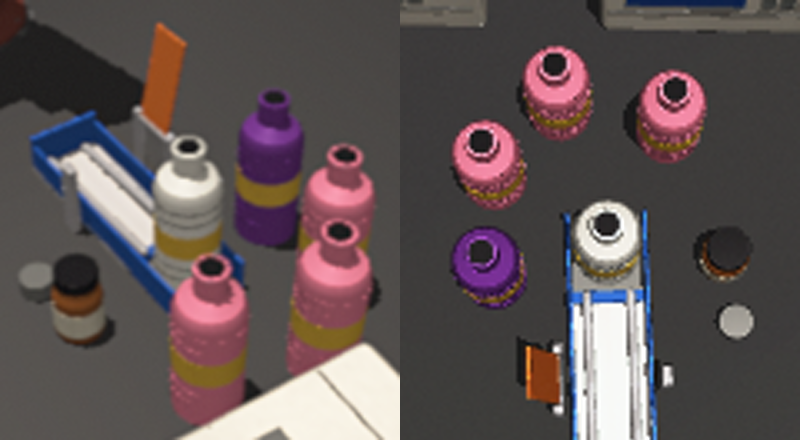

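The crop confirms the choice: the bottle on the blue foot plate is white with a yellow band, an open black mouth and no cap. Its mouth is at top-view pixel (252,177). Pinks and purple surround it, so I need the clearances behind it.

Run:
```python
from h import *
a,b=np.load("/tmp/v0.npz",allow_pickle=True)['a']
C=np.array([.5158,.0039]); th=np.radians(3.41); ex=-np.array([np.cos(th),np.sin(th)]); ey=np.array([-ex[1],ex[0]])
O=C-.065*ex; print("O",O,"ex",ex,"ey",ey)
def loc(p): d=np.array(p)[:2]-O; return np.round([d@ex*1000,d@ey*1000])
for n,uv,z in(("white",(252.1,177.2),.18),("pinkM",(236.2,129.2),.18),("pinkR",(272.5,137),.18),("pinkL",(214,152.6),.18),("purple",(214.3,185.6),.18),("jar",(286.9,182.9),.085),("cap",(291.1,206.3),.022)):
    p=onplane(b,[uv],z+(.008 if n=="white" else 0))[0]; print(n,p.round(3),"cradle mm",loc(p))
for n,uv,z in(("white",(195+188/2.667,120+147/2.667),.188),("pinkM?",(195+338/2.667,120+232/2.667),.18),("pinkR?",(195+212/2.667,120+267/2.667),.18)):
    p=onplane(a,[uv],z)[0]; print("scene",n,p.round(3),loc(p))
# flap edge pts
h=cv2.cvtColor(a['p'],cv2.COLOR_RGB2HSV); m=cv2.inRange(h,(3,150,60),(16,255,255))
ys,xs=np.nonzero(m[125:180,240:275]);P=cloud(a,np.c_[xs+240,ys+125]);P=P[(P[:,2]>.1)&(P[:,1]<.13)]
L=np.array([[*loc(p),p[2]*1000] for p in P])
for lo in range(100,220,20):
    q=L[(L[:,2]>=lo)&(L[:,2]<lo+20)]
    if len(q):print(lo,len(q),np.median(q,0),q.min(0),q.max(0))
# predicted edge pixel for angles
for f in(1.45,1.6,1.75,1.85):
    e=np.r_[O+.1*ex+(-.056+.118*np.cos(f))*ey,.094+.118*np.sin(f)]; print(f,e.round(3),proj(a,e),proj(b,e))
print(R.from_quat(np.roll(state()['tool_rot'],-1)).as_matrix().round(3))
```

```text
O [0.58068492 0.00776624] ex [-0.99822946 -0.0594806 ] ey [ 0.0594806  -0.99822946]
white [0.622 0.008 0.188] cradle mm [-41.   2.]
pinkM [0.785 0.064 0.18 ] cradle mm [-207.  -44.]
pinkR [ 0.76  -0.057  0.18 ] cradle mm [-175.   75.]
pinkL [0.704 0.135 0.18 ] cradle mm [-130. -120.]
purple [0.594 0.131 0.18 ] cradle mm [ -20. -122.]
jar [ 0.623 -0.113  0.085] cradle mm [-35. 123.]
cap [ 0.548 -0.134  0.022] cradle mm [ 41. 139.]
scene white [0.626 0.01  0.188] [-45.   0.]
scene pinkM? [0.788 0.065 0.18 ] [-210.  -45.]
scene pinkR? [ 0.765 -0.054  0.18 ] [-180.   72.]
100 59 [ 98.         -58.         111.19669442] [ 75.         -62.         102.50942108] [125.         -54.         119.73625363]
120 68 [ 96.5        -62.         129.91348501] [ 73.         -66.         120.24072429] [126.        -58.        139.1637732]
140 73 [ 96.         -66.         149.61982869] [ 74.         -70.         140.06010194] [124.         -62.         159.96291719]
160 67 [ 98.         -70.         170.80299714] [ 73.         -74.         160.05892049] [123.         -66.         179.51891002]
180 75 [ 96.        -74.        189.5453711] [ 71.         -77.         180.00674945] [123.         -70.         199.93510387]
200 50 [ 96.5        -78.         206.22909295] [ 74.         -82.         200.03820314] [124.         -75.         211.41160768]
1.45 [0.478 0.044 0.211] [[247.26565699 136.18500748]] [[240.14780063 220.60856317]]
1.6 [0.477 0.061 0.212] [[252.46995084 133.91066775]] [[234.52393368 220.83155622]]
1.75 [0.476 0.079 0.21 ] [[257.58742019 132.46073539]] [[228.96131191 221.11885794]]
1.85 [0.476 0.09  0.207] [[260.88474    131.96258782]] [[225.3645898  221.34207629]]
[[ 0.944  0.33  -0.   ]
 [ 0.33  -0.944  0.002]
 [ 0.    -0.002 -1.   ]]
```

Measured in cradle mm: the bottle is at (-41, 2), about 6 mm from the step. The nearest pinks are at (-207,-44) and (-175,75), leaving about 95 mm behind the bottle. The flap edge is at y=-79, z=0.211, so about 1.77 rad. These values agree with the given sizes, so I'll raise the arm and travel with the fingers shut, turning to line up with the cradle.

jog_arm --targets '[[[0.5,-0.3,-2],[0,0,0.5],0],[[2,-1.3,-4],[0,0,1],0],[[4,-2.5,-4],[0,0,1.5],0],[[6,-3.8,-4],[0,0,2],0],[[8.2,-5.1,-4],[0,0,2],0],[[10.3,-6.4,-4],[0,0,2],0],[[12.4,-7.7,-4],[0,0,2],0],[[14.5,-9,-4],[0,0,2],0]]'

```text
time: 1.1
tool_pos: [0.4749, -0.2563, 0.3308]
tool_rot: [-0.0, 1.0, 0.028, -0.0]
contact_force: [0.8, 0.1, 0.3]
gripper_width: -0.001
grasp_force: 0.0
```

jog_arm --targets '[[[1.5,-1.6,0],[0,0,0],0],[[3,-3.3,0],[0,-0.5,0],0],[[4.7,-5,0],[0,-1,0],0],[[6.4,-6.8,0],[0,-1.5,0],0],[[8,-8.5,0],[0,-2,0],0],[[9.6,-10.3,0],[0,-2,0],0],[[9.6,-10.3,2],[0,-2,0],0],[[9.6,-10.3,3],[0,-2,0],0]]'

```text
time: 2.1
tool_pos: [0.6985, 0.0136, 0.2518]
tool_rot: [0.004, 0.989, 0.029, -0.142]
contact_force: [-0.2, 1.3, -0.2]
gripper_width: 0.001
grasp_force: 0.0
```

Run:
```python
from h import *
a=grab("scene"); p=a['p'][100:290,190:400]
cv2.imwrite("pics/s1.png",cv2.cvtColor(cv2.resize(p,None,fx=2.5,fy=2.5),cv2.COLOR_RGB2BGR))
s=state();O=np.array([.58068,.00777]);ex=np.array([-.99823,-.05948]);ey=np.array([.05948,-.99823])
d=s['tool_pos'][:2]-O;print(s['tool_pos'],d@ex,d@ey,s['joint_pos'])
print(R.from_quat(np.roll(s['tool_rot'],-1)).as_matrix().round(3))
```

```text
[0.69711164 0.01327644 0.24832956] -0.11655308244663791 0.001428664212085581 [-0.07311517  0.40164805  1.19964897 -0.03712626  1.82729357  1.43570589]
[[ 0.957  0.058 -0.285]
 [ 0.056 -0.998 -0.015]
 [-0.285 -0.001 -0.958]]
```

View pics/s1.png

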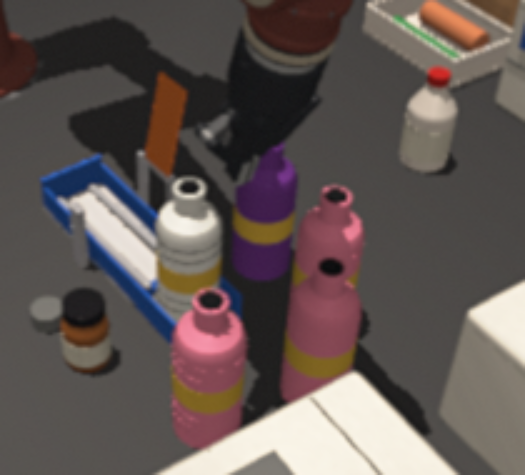

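The picture shows the shut fingers hovering behind the bottle, clear of it. In the crop the tip is at (235,175), the bottle's mouth at (188,187) and the pinks are nearer the camera. I'll descend to about z=0.122.

jog_arm --targets '[[[0.3,0,1.3],[0,0,0],0],[[0.6,0,2.8],[0,0,0],0],[[0.9,0,4.2],[0,0,0],0],[[1.05,0,4.95],[0,0,0],0],[[1.05,0,4.95],[0,0,0],0]]'

```text
time: 2.78
tool_pos: [0.6893, 0.0119, 0.1287]
tool_rot: [0.004, 0.99, 0.028, -0.141]
contact_force: [-0.2, -0.5, 0.3]
gripper_width: -0.001
grasp_force: 0.0
```

jog_arm --targets '[[[-0.25,0,0.25],[0,0,0],0],[[-0.5,0,0.3],[0,0,0],0],[[-0.7,0,0.35],[0,0,0],0],[[-0.9,0,0.4],[0,0,0],0],[[-1.1,0,0.5],[0,0,0],0],[[-1.3,0,0.55],[0,0,0],0],[[-1.5,0,0.6],[0,0,0],0],[[-1.7,0,0.65],[0,0,0],0]]'

```text
time: 3.78
tool_pos: [0.6446, 0.0094, 0.1262]
tool_rot: [0.004, 0.99, 0.028, -0.139]
contact_force: [0.7, 0.1, 0.6]
gripper_width: 0.001
grasp_force: 0.1
```

jog_arm --targets '[[[-0.2,0,0.06],[0,0,0],0],[[-0.4,0,0.13],[0,0,0],0],[[-0.6,0,0.2],[0,0,0],0],[[-0.8,0,0.25],[0,0,0],0],[[-1,0,0.3],[0,0,0],0],[[-1.2,0,0.36],[0,0,0],0],[[-1.35,0,0.4],[0,0,0],0],[[-1.5,0,0.45],[0,0,0],0]]'

```text
time: 4.78
tool_pos: [0.6057, 0.0072, 0.1258]
tool_rot: [0.004, 0.99, 0.028, -0.139]
contact_force: [0.5, -0.0, -0.9]
gripper_width: -0.006
grasp_force: 0.0
```

Run:
```python
from h import *
a=grab("scene"); p=a['p'][100:290,190:400]
cv2.imwrite("pics/s2.png",cv2.cvtColor(cv2.resize(p,None,fx=2.5,fy=2.5),cv2.COLOR_RGB2BGR))
print(state()['tool_pos'],state()['contact_force'])
```

```text
[0.60530956 0.00719763 0.12567471] [-0.60067218 -0.06973612 -0.25645351]
```

View pics/s2.png

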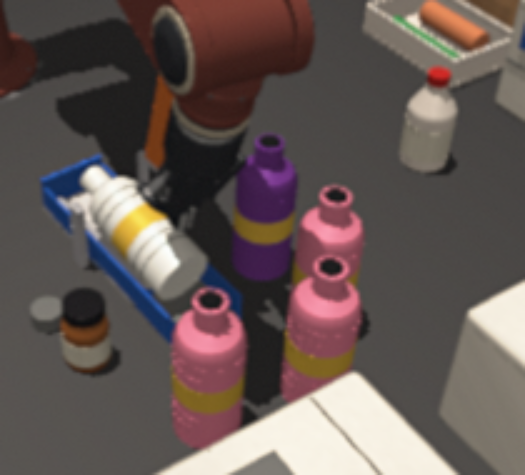

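The bottle has fallen and lies on the rails, with its mouth towards the end stop. In the crop the mouth is at (92,178) and the foot at (185,270). I'll lift clear, straighten the tool and cross over to the flap's outer side.

jog_arm --targets '[[[-0.6,0,-2],[0,0,0],0],[[-1.2,0,-4.2],[0,0,0],0],[[-1.8,0,-6],[0,0.5,0],0],[[-2.2,0,-7.3],[0,1,0],0],[[-3.8,-1.7,-6.8],[0,1.5,0],0],[[-5.4,-3.4,-6.4],[0,2,0],0],[[-7,-5.05,-5.9],[0,2,0],0],[[-7,-5.05,-5.9],[0,2,0],0]]'

```text
time: 5.82
tool_pos: [0.4691, 0.128, 0.3163]
tool_rot: [-0.0, 1.0, 0.03, 0.001]
contact_force: [-0.7, -0.4, 0.3]
gripper_width: 0.002
grasp_force: 0.0
```

Run:
```python
from h import *
s=state();O=np.array([.58068,.00777]);ex=np.array([-.99823,-.05948]);ey=np.array([.05948,-.99823])
d=s['tool_pos'][:2]-O;print(s['tool_pos'],d@ex,d@ey,s['joint_pos'])
print(R.from_quat(np.roll(s['tool_rot'],-1)).as_matrix().round(3))
```

```text
[0.46913223 0.12798931 0.31632428] 0.10419968263623625 -0.12664137949674295 [ 1.12892721e-01 -3.23381878e-01  1.81388616e+00  4.50002141e-04
  1.64946851e+00  1.62311389e+00]
[[ 0.998  0.061  0.002]
 [ 0.061 -0.998  0.001]
 [ 0.002 -0.001 -1.   ]]
```

jog_arm --targets '[[[0.1,0,2],[0,0,0],0],[[0.15,0,4],[0,0,0],0],[[0.15,0,5.5],[0,0,0],0],[[0.15,0,6],[0,0,0],0],[[0.15,0.5,6],[0,0,0],0],[[0.15,1,6],[0,0,0],0],[[0.15,1.3,6],[0,0,0],0],[[0.15,1.6,6],[0,0,0],0]]'

```text
time: 6.82
tool_pos: [0.4793, 0.0855, 0.1699]
tool_rot: [0.0, 1.0, 0.028, 0.003]
contact_force: [-4.3, 0.3, 8.9]
gripper_width: -0.002
grasp_force: 4.4
```

jog_arm --targets '[[[0,0.25,0],[0,0,0],0],[[0,0.5,0],[0,0,0],0],[[0,0.75,0],[0,0,0],0],[[0,1,0],[0,0,0],0],[[0,1.25,0],[0,0,0],0],[[0,1.5,0],[0,0,0],0],[[0,1.75,0],[0,0,0],0],[[0,2,0],[0,0,0],0]]'

```text
time: 7.82
tool_pos: [0.4798, 0.036, 0.1651]
tool_rot: [-0.0, 1.0, 0.028, -0.001]
contact_force: [0.2, 0.4, -0.8]
gripper_width: -0.002
grasp_force: 0.1
```

Run:
```python
from h import *
a=grab("scene"); p=a['p'][90:260,180:350]
cv2.imwrite("pics/s3.png",cv2.cvtColor(cv2.resize(p,None,fx=3,fy=3),cv2.COLOR_RGB2BGR))
```

```text
(no output)
```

View pics/s3.png

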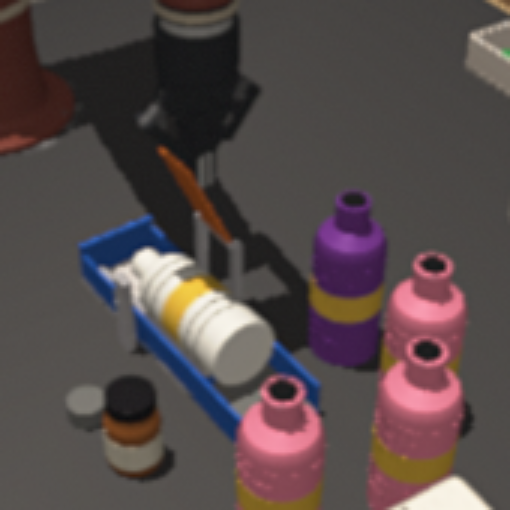

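The flap is being pushed over: its edge, (160,150)–(225,240) in the crop, now leans inward ahead of the fingers. I'll keep pushing.

jog_arm --targets '[[[0,0.25,0],[0,0,0],0],[[0,0.5,0],[0,0,0],0],[[0,0.75,0],[0,0,0],0],[[0,1,0],[0,0,0],0],[[0,1.2,0],[0,0,0],0],[[0,1.4,0],[0,0,0],0],[[0,1.4,0],[0,0,0],0],[[0,1.4,0],[0,0,0],0]]'

```text
time: 8.88
tool_pos: [0.4822, 0.0015, 0.1658]
tool_rot: [-0.0, 1.0, 0.028, 0.0]
contact_force: [0.4, -0.6, -0.0]
gripper_width: -0.001
grasp_force: 0.0
```

jog_arm --targets '[[[0,-0.2,-2],[0,0,0],0],[[0,-0.2,-4],[0,0,0],0],[[0,-0.2,-5],[0,0,0],0],[[0,-2,-6],[0,0,0],0],[[0,-4,-6],[0,0,0],0],[[0,-6,-6],[0,0,0],0],[[0,-6,-6],[0,0,0],0],[[0,-6,-6],[0,0,0],0]]'

```text
time: 9.88
tool_pos: [0.4736, 0.1511, 0.3156]
tool_rot: [0.0, 1.0, 0.029, -0.0]
contact_force: [-0.1, -0.3, 0.1]
gripper_width: 0.003
grasp_force: 0.0
```

Run:
```python
from h import *
a=grab("scene");b=grab("top"); p=np.hstack([cv2.resize(a['p'][90:260,180:350],(400,400)),cv2.resize(b['p'][110:270,180:340],(400,400))])
cv2.imwrite("pics/s4.png",cv2.cvtColor(p,cv2.COLOR_RGB2BGR))
O=np.array([.58068,.00777]);ex=np.array([-.99823,-.05948]);ey=np.array([.05948,-.99823])
h=cv2.cvtColor(a['p'],cv2.COLOR_RGB2HSV)
ys,xs=np.nonzero(cv2.inRange(h,(3,150,60),(16,255,255))[130:220,200:290])
P=cloud(a,np.c_[xs+200,ys+130]);L=np.c_[(P[:,:2]-O)@ex,(P[:,:2]-O)@ey,P[:,2]]
L=L[(abs(L[:,0]-.1)<.06)&(L[:,2]>.06)]
print(len(L),np.percentile(L,[2,50,98],axis=0).round(3),state()['time'],state()['tool_pos'])
```

```text
436 [[ 0.074 -0.049  0.093]
 [ 0.098  0.007  0.096]
 [ 0.123  0.06   0.099]] 9.975 [0.47386379 0.15032826 0.31566121]
```

View pics/s4.png

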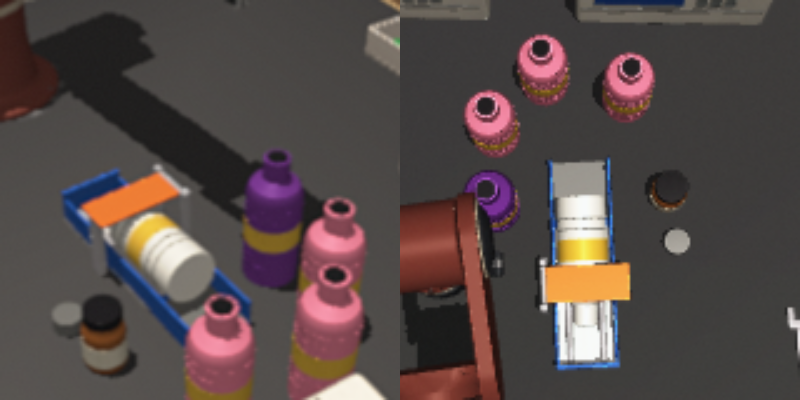

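The flap lies shut and level: its top is at z≈0.096, reaching y=+60 mm. The bottle lies along the rails under it with its mouth at about x=154 mm, which matches the expected 155. The neighbouring objects are where they were and the robot is clear, so I'm handing in.

```bash
python3 -c "
from plant import *
print(job_done())"
```

```text
the job is handed in; nothing more can be done
None
```

The bottle was pushed over and lies along the rails with its mouth towards the end stop, the orange flap lies shut across it, nothing else in view moved, and I handed the job in at about 10 s; no verdict came back.

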